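# Return a jar to the packed tilt-out bin

## Robot

A 6-joint arm with a two-finger parallel gripper is mounted at the origin on the work surface. World frame = base frame: x ahead of the robot, y to its left, z up, the work surface at z = 0. Lengths are in m, angles in rad, forces in N, time in s.
With the tool pointing down it reaches from about 0.325 to 0.9 m from the base axis. Payload 6.1 kg.
Tool frame: the origin (TCP) lies midway between the tips of the shut fingers; the grasp point (between the pads) lies 19 mm behind it; z points along the fingers, y is the line along which they close (so a half turn about z gives the same grasp; the last joint's range is limited). The gripper opens to 85 mm and grips with 20 to 120 N. Pads are 22 mm wide; open, the fingers measure 114 mm over their backs; the gripper's body (76 mm by 85 mm) begins 54 mm behind the grasp point. The pads swing forward as they close: fully open they stand 13 mm farther back than shut.
Start: joints at [-1.26, 0.22, 1.526, -0, 1.395, -0.126], TCP at [0.264, -0.566, 0.202] pointing down, gripper open.
Joint ranges: [-2.98, 2.98], [-0.91, 2.08], [0.09, 2.57], [-1.24, 4.39], [0.2, 2.65], [-2.68, 2.68]. Speed limits (rad/s): [2.57, 2.57, 3.01, 3.14, 3.14, 3.14].

## Interface

Orientations are given as [roll, pitch, yaw] about the fixed x, y, z axes, in that order (R = Rz(yaw) Ry(pitch) Rx(roll)).
In Python, from plant import movep, move_l, set_joints, gripper_to, hold, inverse_kinematics, observe, get_image, get_calibration, Unreachable, job_done gives the robot as it stands. Calls block until the motion is done:
- movep(position, orientation): joint-space move of the TCP to a pose.
- move_l(position, feed=0.15, rotation=None, max_force=None): straight line of the TCP; rotation=None keeps the orientation; feed is the mean speed in m/s. With max_force (N) it stops when the force on the tool has changed by that much, and returns True; else False.
- set_joints(angles): joint-space move.
- gripper_to(opening, f_grip=None): finger opening in m; f_grip is the grip in N (None keeps the last); returns when the fingers have stopped.
- hold(seconds).
- inverse_kinematics(position, orientation): joint angles nearest the present ones, or None.
- observe(): the state.
- get_image(name): name is "side" or "top"; returns (picture, depth): 384x512x3 uint8, red, green, blue; 384x512 float32, m along the optical axis (not along the pixel's ray), 0 where there is no reading.
- get_calibration(name): a dict with "intrinsics" (3x3 intrinsics, pixels), "world_from_camera" (4x4, takes a point from camera to world coordinates). Camera axes: x right, y down, z forward; pixel columns grow to the right and rows downward; lengths in m; the calibration is good to about 2 mm. A picture is of the moment at which its call begins. get_calibration takes no time and is no camera call.
A pose or a line that the arm cannot do raises Unreachable and nothing moves.
- job_done(): hands the job in; it is judged then, once.
The state is a dict: "time_s": time; "q": joint angles; "joint_velocities": joint speeds; "joint_torque": joint torques, N m; "eef_pos": TCP position; "tcp_rot": TCP orientation; "ft_force": force on the tool from outside, world axes, zero at the start; "torque": the same for the moment, N m; "opening": finger opening in m; "grasp_force": force on a finger pad.
Only numpy, scipy, OpenCV 4.12 (cv2) and the standard library are available. Lean on these libraries where they do the work, as an engineer would, in place of code of your own. Each camera call takes 0.05 s, during which the arm holds its last target. There are 200 camera calls.

## Task

The green-labelled jar left on the counter belongs in the tilted-out bin, directly to the right (seen from the robot) of the other green-labelled jar: push the row apart to make room, and set the jar down on the bin's floor by hand, not dropped, with its label to the front like the others. Then swing the bin fully shut with all five jars standing in it, and leave everything else on the counter where it is.

Things in the scene. Friction and masses are not known exactly. Their poses are not given: they have to be found in the camera images.
- jar_loose: loose white ceramic jar upright on the counter, left or right of the unit: body 62 x 62 x 84 mm high, green lid to 94 mm, beech grip bar on it 24 mm wide (y), 44 mm long (x), to 130 mm; lid fast; 0.2 to 0.35 kg, heavy low down: in a slack grip on the bar it swings when tilted. Green label on the front (-x) face, within 0.8 rad of facing -x; white strip on the lid's front edge; origin under its centre, x from the label to the back, z up
- loose_label (a point): centre of the loose jar's label, on its front face, 31 mm in front of the jar's axis and 42 mm up
- jar_green: jar with green lid and label, otherwise like jar_loose, standing in the bin's row, in any of its three left places; the loose jar belongs just right of it (-y along the row); origin under its centre, x from the label to the back, z up
- jar_red: jar with red lid and label, otherwise like jar_loose, standing in the bin's row in one of its three left places; origin under its centre, x from the label to the back, z up
- jar_blue: jar with blue lid and label, otherwise like jar_loose, standing in the bin's row in one of its three left places; origin under its centre, x from the label to the back, z up
- jar_yellow: jar with yellow lid and label, otherwise like jar_loose, standing in the bin's row in the rightmost place; origin under its centre, x from the label to the back, z up
- bin (a joint): hinge of the tilt-out bin: 0 = tilted fully out towards the robot, leaning 0.61 rad (35 deg) from upright, as at the start; 0.61 = shut, upright. A stiff hinge: the bin stays where it is left; pushing the top of its front takes about 4 to 12 N
- bin_floor (a point): on the bin's inner floor, midway along it, where a jar leaning on the front panel has its origin; moves with the bin. x to the back, y along the row to the left (seen from the robot), z up along the jars. Inside: y from -163 to +163 mm, 76 mm deep (14 mm more than a jar); end walls 66, back rail 52 mm above the floor. Four jars with 78 mm of free length in uneven gaps of 3 to 28 mm: 16 mm remain with five in
- bin_front (a point): middle of the top edge of the bin's green front panel, on its outer (robot) face: 45 mm in front of and 104 mm above bin_floor, same axes; moves with the bin. Hinge line: 112 mm straight below it along the panel. Panel 14 mm thick, 342 mm long
- unit: fixed wooden counter unit that holds the bin: 376 mm wide (y), 135 mm deep (x), top board 190 to 206 mm up, its front edge 8 mm behind the face; origin on the counter at the middle of the front face, x into the unit; the hinge line lies in the face, along y, 26 mm above the counter
- pot: closed blue ceramic stew pot, 222 mm across, 170 mm high with lid knob, two side handles to 280 mm; origin under its centre
- bowls: two stacked steel bowls, 190 mm across, 89 mm high; origin under the centre
- measuring_cup: green plastic measuring cup, 88 mm across, 100 mm high, handle to its +y side reaching 80 mm from the axis; origin under its centre
- mortar: beech wood mortar, 104 mm across, 90 mm high, on the other side of the unit from the loose jar; origin under its centre
- pestle: wooden pestle lying along its x axis, 158 mm long, 36 mm thick; origin under its middle
- pepper_mill: dark wood pepper mill, 58 mm across, 185 mm high; origin under its centre
There are look-alikes about, which are no part of the job. Leave any orange or purple look-alike of the jar_yellow alone.

How it is judged:
By the outcome, as a careful person would: the job done as asked, in the order asked, and still so for the second after the job is handed in, with the robot touching nothing.
It also fails if it takes over 69 s, if anything falls off the work surface, if the arm or the gripper's body presses on something with over 40 N, if the wrist force passes 120 N, or if a joint passes its speed limit or range.

## Working session

There is one attempt and no reset: what is moved stays moved. The work goes in short steps, each a Python script; the robot and the scene stay as the last script left them, time stands still between calls to the robot, and variables do not carry over. Pictures are saved under pics/ and viewed, at most 10 in all, crops included, and the job is handed in when it is done.

```bash
ls; mkdir -p pics
python3 - <<'E'
from plant import *
import cv2,numpy as np
for n in("side","top"):
    im,d=get_image(n); cv2.imwrite(f"pics/{n}0.png",im[:,:,::-1]); np.savez(f"{n}0.npz",im=im,d=d)
    c=get_calibration(n); print(n,c["intrinsics"],np.round(c["world_from_camera"],3))
s=observe(); print(s)
E
```

```text
pics
side [[423.8082868    0.         259.70714872]
 [  0.         423.8082868  188.4891323 ]
 [  0.           0.           1.        ]] [[ 0.024 -0.641  0.767 -0.71 ]
 [-1.    -0.011  0.022 -0.021]
 [-0.006 -0.768 -0.641  1.108]
 [ 0.     0.     0.     1.   ]]
top [[487.74838822   0.         257.5152532 ]
 [  0.         487.74838822 191.43305236]
 [  0.           0.           1.        ]] [[ 0.009 -0.99   0.141  0.269]
 [-1.    -0.01  -0.012  0.02 ]
 [ 0.013 -0.141 -0.99   1.587]
 [ 0.     0.     0.     1.   ]]
{'time_s': 0.1, 'q': array([-1.26005977e+00,  2.21142171e-01,  1.52748577e+00,  7.56774044e-06,
        1.39466070e+00, -1.26104640e-01]), 'joint_velocities': array([-0.00112991, -0.00138523, -0.00285723,  0.00046768,  0.00096822,
        0.00064326]), 'joint_torque': array([-6.68965163e-05, -4.98241675e+01, -3.90549231e+01, -2.14099209e-04,
        5.70411343e-03, -1.58552382e-05]), 'eef_pos': array([ 0.26424428, -0.56575926,  0.20121759]), 'tcp_rot': array([-3.13991107e+00, -2.20694519e-04,  4.36839682e-01]), 'ft_force': array([-0.50047877, -0.42203956,  0.33878463]), 'torque': array([-0.03103245,  0.05073029, -0.02330663]), 'grasp_force': 0.0, 'opening': 0.085223227205283}
```

View pics/side0.png

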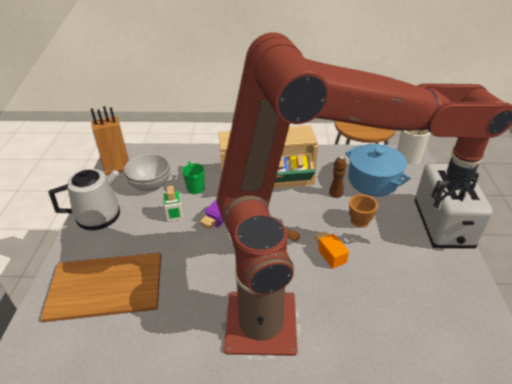

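View pics/top0.png

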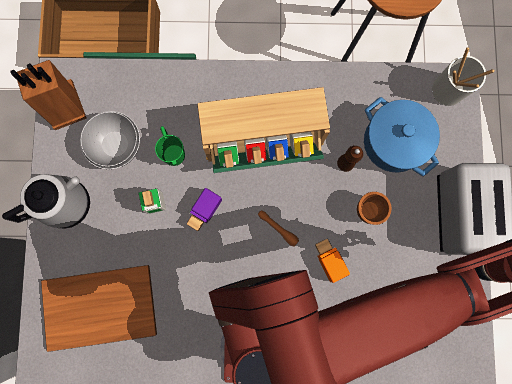

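The side view shows the loose jar at (173,207) and the row half hidden behind the arm. The top view shows the loose jar at (151,200). The row from left to right is green (228,155), red (256,152), blue (278,149), yellow (303,146), so the gap goes between green and red.

```bash
cat > h.py <<'E'
from plant import *
import cv2,numpy as np
def cloud(n,d):
    c=get_calibration(n);K=c["intrinsics"];T=c["world_from_camera"]
    v,u=np.mgrid[:384,:512]
    p=np.stack([(u-K[0,2])/K[0,0]*d,(v-K[1,2])/K[1,1]*d,d],-1)
    return p@T[:3,:3].T+T[:3,3]
def proj(n,p):
    c=get_calibration(n);K=c["intrinsics"];T=c["world_from_camera"]
    q=(np.asarray(p)-T[:3,3])@T[:3,:3]
    q=q@K.T
    return q[...,:2]/q[...,2:]
E
python3 - <<'E'
from h import *
z=np.load("top0.npz");im,d=z["im"],z["d"];P=cloud("top",d)
hsv=cv2.cvtColor(im,cv2.COLOR_RGB2HSV)
print("table",P[215:220,100:130].reshape(-1,3).mean(0))
def box(r0,r1,c0,c1):
    m=np.zeros(d.shape,bool);m[r0:r1,c0:c1]=1;return m&(d>0)
# unit top
m=box(80,150,190,340)&(abs(P[...,2]-.206)<.008)
pts=P[m]; r=cv2.minAreaRect((pts[:,:2]*1000).astype(np.float32)); print("unit top",r,pts[:,2].mean(),cv2.boxPoints(r))
# bars / lids
for nm,bx in dict(loose=(185,215,135,165),row=(135,172,205,325)).items():
    b=box(*bx); zz=P[...,2]
    print(nm,"zmax",np.percentile(zz[b],[90,97,99.5]))
b=box(185,215,135,165)
for lo,hi in((.12,.14),(.085,.1)):
    m=b&(P[...,2]>lo)&(P[...,2]<hi); q=P[m]; print(lo,m.sum(),q.mean(0),cv2.minAreaRect((q[:,:2]*1000).astype(np.float32)))
A=np.concatenate([im[125:180,195:335],],1)
A=cv2.resize(im[130:180,195:335],None,fx=5.7,fy=5.7,interpolation=cv2.INTER_CUBIC)
B=cv2.resize(im[180:225,130:215],None,fx=5.7,fy=5.7,interpolation=cv2.INTER_CUBIC)
C=np.zeros((A.shape[0]+B.shape[0],A.shape[1],3),np.uint8);C[:A.shape[0]]=A;C[A.shape[0]:,:B.shape[1]]=B
cv2.imwrite("pics/crop1.png",C[:,:,::-1])
for row in range(140,176,3): print(row,[f"{1000*P[row,c,2]:.0f}" for c in range(205,330,4)])
E
```

```text
table [0.40671266 0.46501264 0.00095513]
unit top ((691.835205078125, -10.688919067382812), (129.56396484375, 376.2633361816406), 8.29382038116455) 0.2071780622446298 [[ 600.5929   166.13037]
 [ 654.86865 -206.19775]
 [ 783.0775  -187.50821]
 [ 728.80176  184.81992]]
loose zmax [0.12806665 0.13347454 0.13614006]
row zmax [0.18012281 0.20813454 0.2119535 ]
0.12 122 [0.45426906 0.33506288 0.13031407] ((454.5440673828125, 335.5849304199219), (43.48369216918945, 25.479841232299805), 16.2171630859375)
0.085 198 [0.45227549 0.33115819 0.09411625] ((455.11956787109375, 335.59002685546875), (58.39054870605469, 58.855262756347656), 12.793960571289062)
140 ['209', '210', '211', '205', '211', '205', '206', '209', '209', '196', '114', '121', '131', '136', '139', '57', '141', '145', '149', '147', '154', '52', '146', '148', '148', '147', '151', '48', '101', '98', '5', '0']
143 ['212', '211', '208', '200', '132', '131', '131', '132', '60', '61', '138', '146', '142', '146', '143', '51', '153', '148', '152', '148', '145', '51', '129', '145', '163', '173', '144', '45', '91', '61', '4', '-1']
146 ['190
[... 1373 characters left out ...]
9', '120', '124', '122', '127', '122', '129', '127', '125', '118', '2', '-0', '1', '-5', '-1', '-4', '6', '2', '-1', '4', '-4', '3', '-1']
167 ['-9', '-8', '110', '114', '123', '131', '152', '124', '122', '126', '120', '124', '118', '114', '5', '-4', '-6', '6', '2', '-1', '0', '2', '5', '3', '2', '1', '7', '3', '5', '8', '-0', '-1']
170 ['10', '6', '122', '127', '128', '127', '115', '114', '2', '-2', '7', '4', '-0', '2', '-3', '-1', '-3', '-3', '3', '1', '-1', '-4', '-0', '8', '-1', '3', '3', '5', '-4', '1', '8', '-5']
173 ['6', '5', '-5', '3', '2', '3', '-4', '-4', '6', '4', '-1', '-3', '5', '1', '1', '4', '5', '2', '0', '-2', '-2', '5', '3', '-4', '3', '-2', '-6', '6', '1', '0', '-4', '6']
```

View pics/crop1.png

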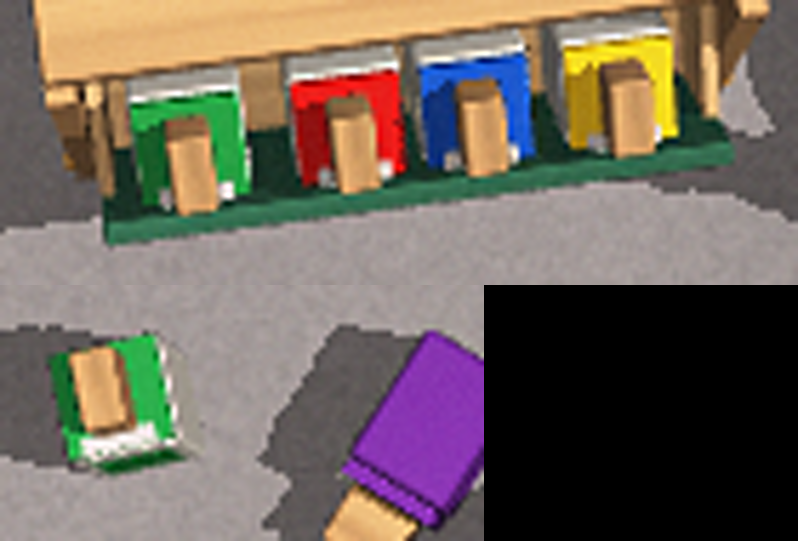

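The unit's front edge gives a yaw of 0.145 rad, and the loose jar's bar top measures 0.130 m, as it should. Next I measure the row in bin coordinates and check both results against the side view.

```bash
cat >> h.py <<'E'
from scipy.spatial.transform import Rotation as Ro
YAW=0.145; O=np.array([.6205,-.021,0])
RU=Ro.from_euler('z',YAW).as_matrix()
def bin2w(p,th=0.61):   # point relative to bin_floor axes -> world; th = lean
    p=np.asarray(p,float)+[.045,0,.008]
    r=Ro.from_euler('y',-th).as_matrix()
    return (p@r.T+[0,0,.026])@RU.T+O
def w2bin(p,th=0.61):
    r=Ro.from_euler('y',-th).as_matrix()
    return ((np.asarray(p)-O)@RU-[0,0,.026])@r-[.045,0,.008]
def ray_plane(n,uv,zb):   # pixels -> bin coords on plane z=zb
    c=get_calibration(n);K=c["intrinsics"];T=c["world_from_camera"]
    uv=np.asarray(uv,float)
    r=np.c_[uv,np.ones(len(uv))]@np.linalg.inv(K).T@T[:3,:3].T
    a=w2bin(T[:3,3]);b=w2bin(T[:3,3]+r)-a
    return a+b*((zb-a[2])/b[:,2])[:,None]
HUE=dict(green=(52,72),red=(0,5),blue=(105,125),yellow=(22,32))
def row(im,n="top",bx=(135,172,208,325)):
    h=cv2.cvtColor(im,cv2.COLOR_RGB2HSV);out={}
    for k,(a,b) in HUE.items():
        m=np.zeros(h.shape[:2],bool);m[bx[0]:bx[1],bx[2]:bx[3]]=1
        m&=(h[...,0]>=a)&(h[...,0]<=b)&(h[...,1]>140)&(h[...,2]>(115 if k=='green' else 90))
        v,u=np.nonzero(m)
        q=ray_plane(n,np.c_[u,v],.094); out[k]=(len(u),np.round(1000*np.percentile(q[:,0],[2,98])),np.round(1000*np.percentile(q[:,1],[2,98])),np.round(1000*np.percentile(q[:,1],[2,98]).mean()))
    return out
E
python3 - <<'E'
from h import *
z=np.load("top0.npz");im,d=z["im"],z["d"]
for k,v in row(im).items(): print(k,*v)
P=cloud("top",d);q=w2bin(P)
# bar-top pixels from depth: zb>.118
m=np.zeros(d.shape,bool);m[138:172,208:325]=1
m&=(q[...,2]>.12)&(q[...,2]<.138)&(abs(q[...,0])<.03)
n,l,st,_=cv2.connectedComponentsWithStats(m.astype(np.uint8))
for i in range(1,n):
    if st[i,4]>15: a=q[l==i];print("bar",st[i,4],np.round(1000*a.mean(0)),np.round(1000*np.percentile(a[:,1],[3,97])))
pf=P[158:172,208:325];print("panel edge z",[round(1000*float(P[r,c,2])) for r,c in((168,216),(165,240),(163,270))])
print("proj panel top corners inner", proj("top",bin2w([[-.031,.171,.104],[-.031,-.171,.104],[-.045,.171,.104],[-.045,-.171,.104]])))
zs=np.load("side0.npz");Q=cloud("side",zs["d"])
print("side loose bar top px",proj("side",[.4545,.3355,.13]))
m=np.zeros(d.shape,bool);m[180:225,155:190]=1
for lo,hi in((.12,.14),(.085,.1)):
    mm=m&(Q[...,2]>lo)&(Q[...,2]<hi);print(lo,mm.sum(),Q[mm].mean(0),cv2.minAreaRect((Q[mm][:,:2]*1000).astype(np.float32)))
for y in(.11,-.03,-.1):
  for zb in(.098,.2):print(y,zb,inverse_kinematics(bin2w([0,y,zb]),[np.pi,-.61,YAW]))
print(inverse_kinematics([.4545,.3355,.098],[np.pi,0,.25]))
for th in(.61,.3,0):print(th,inverse_kinematics(bin2w([-.045,0,.095],th),[np.pi,-.9,YAW]))
E
```

```text
green 126 [-23.  30.] [ 91. 145.] 118.0
red 206 [-23.  32.] [ 5. 61.] 33.0
blue 200 [-23.  32.] [-64.  -8.] -36.0
yellow 200 [-24.  32.] [-142.  -85.] -113.0
bar 114 [   4. -113.  130.] [-124. -101.]
bar 112 [  4. -35. 130.] [-46. -24.]
bar 114 [  4.  33. 130.] [22. 44.]
bar 113 [  4. 119. 130.] [108. 130.]
panel edge z [125, 120, 123]
proj panel top corners inner [[212.36205023 169.49831896]
 [323.23627905 154.85079204]
 [213.03060683 173.64649461]
 [323.43048904 159.030759  ]]
side loose bar top px [170.22867985 188.75712169]
0.12 63 [0.44827879 0.33573957 0.12750947] ((452.461669921875, 336.22314453125), (47.95851516723633, 21.586702346801758), 11.174661636352539)
0.085 140 [0.44474701 0.33506137 0.09236082] ((451.33416748046875, 337.0781555175781), (63.83131408691406, 58.0174674987793), 14.349810600280762)
0.11 0.098 [-0.06496552 -0.26338401  2.25655392  0.22657149  0.5603993   1.20502666]
0.11 0.2 [-0.10394982 -0.56859703  2.29779771  0.19310968  0.82637081  1.23363692]
-0.03 0.098 [-0.4053587  -0.18944209  2.19695822  0.50954717  0.66139771  0.68950908]
-0.03 0.2 [-0.49413537 -0.46789127  2.23583351  0.44653442  0.91293057  0.73887889]
-0.1 0.098 [-0.54393822 -0.1088978   2.12683484  0.58666475  0.71797301  0.51287142]
-0.1 0.2 [-0.642024   -0.36195164  2.16341932  0.52192829  0.95071101  0.56005706]
[ 4.96300778e-01  1.75980621e-01  1.78204068e+00 -4.44089210e-16
  1.18357135e+00  1.81709710e+00]
0.61 [-0.52136071 -0.33079051  2.52989284  1.28748188  0.52857315 -0.12945885]
0.3 [-0.46321851 -0.27687897  2.45832088  1.26630707  0.48836219 -0.06657915]
0 [-0.41106497 -0.19622505  2.3852809   1.28628971  0.44537409 -0.05528342]
```

The model fits: bars at 130 mm, lids in line, and gaps adding up to 78 mm. In the row, y is green 118, red 33, blue −35, yellow −113. I grip red and slide it right, which pushes blue and yellow along, then slide green left.

```bash
sed -i 's/O=np.array(\[.6205,-.021,0\])/O=np.array([.6222,-.0207,0])/' h.py
cat >> h.py <<'E'
BO=[np.pi,-.61,YAW]
def T(msg=""):
    s=observe();print(msg,round(s["time_s"],1),np.round(1000*w2bin(s["eef_pos"])),"open",round(s["opening"],4),"F",np.round(s["ft_force"],1),"g",round(s["grasp_force"]),flush=True)
def grab(n="top",name=None):
    im,d=get_image(n)
    if name: cv2.imwrite(f"pics/{name}.png",im[:,:,::-1])
    return im,d
E
python3 - <<'E'
from h import *
X=.002
def slide(y0,y1):
    move_l(bin2w([X,y0,.099]),feed=.12,max_force=12); T("down")
    gripper_to(.015,f_grip=40); T("grip")
    r=move_l(bin2w([X,y1,.099]),feed=.06,max_force=35); T(f"slid {r}")
    gripper_to(.05); 
    s=w2bin(observe()["eef_pos"]); move_l(bin2w([X,s[1],.150]),feed=.15)
gripper_to(.05)
movep([.36,-.28,.30],[np.pi,-.3,-.1]); T("via")
movep(bin2w([X,.033,.150]),BO); T("above red")
slide(.033,-.005)
move_l(bin2w([X,.1185,.150]),feed=.25)
slide(.1185,.1285)
movep([.44,.25,.27],[np.pi,-.1,.25]);T("away")
im,d=grab("top","top1"); np.savez("top1.npz",im=im,d=d)
for k,v in row(im).items(): print(k,*v)
C=cv2.resize(im[120:230,110:340],None,fx=3.4,fy=3.4,interpolation=cv2.INTER_CUBIC);cv2.imwrite("pics/crop2.png",C[:,:,::-1])
E
```

```text
via 1.7 [-132. -219.  387.] open 0.0498 F [-0.3  0.1 -0.3] g 0
above red 3.1 [  3.  32. 150.] open 0.05 F [0.5 0.9 0.3] g 0
down 3.7 [ 2. 32. 99.] open 0.0501 F [0.2 0.1 0.5] g 0
grip 4.0 [  3.  33. 100.] open 0.0216 F [-5.   1.1  6.8] g 39
slid False 4.8 [  7.  -5. 101.] open 0.0151 F [-4.8  4.4 16.1] g 9
down 7.0 [  2. 118.  99.] open 0.0501 F [0.1 0.6 0.1] g 0
grip 7.4 [  4. 119. 100.] open 0.015 F [-4.9  1.4  5. ] g 4
slid False 7.7 [  6. 128. 101.] open 0.015 F [-5.  -2.9 10.3] g 6
away 9.5 [-22. 294. 271.] open 0.0497 F [-0.4  0.1  0.4] g 0
green 123 [-18.  36.] [ 91. 144.] 118.0
red 151 [-23.  37.] [-24.  29.] 2.0
blue 152 [-19.  36.] [-87. -34.] -61.0
yellow 178 [-20.  36.] [-149.  -93.] -121.0
```

View pics/crop2.png

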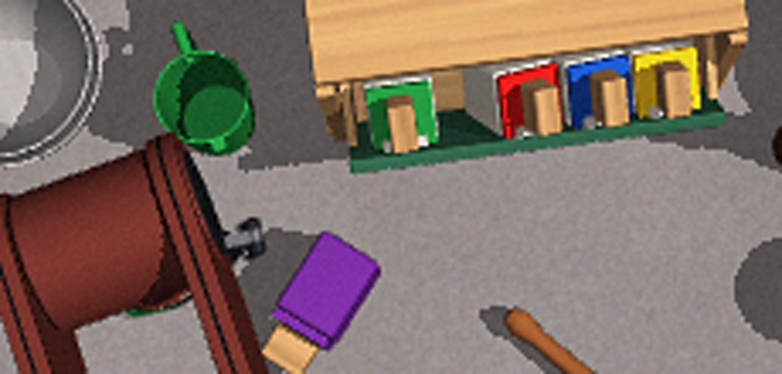

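The grip slipped off the bars: the opening ended at 15 mm and red now leans right. I'll check the row's state, then test a grip on the upright loose jar, logging opening against force.

```bash
cat >> h.py <<'E'
def bars(d,n="top"):
    P=cloud(n,d);q=w2bin(P);m=np.zeros(d.shape,bool);m[138:172,208:325]=1
    m&=(q[...,2]>.114)&(q[...,2]<.15)&(abs(q[...,0])<.04)&(abs(q[...,1])<.16)
    k,l,st,_=cv2.connectedComponentsWithStats(m.astype(np.uint8))
    for i in range(1,k):
        if st[i,4]>15: a=q[l==i];print("bar",st[i,4],np.round(1000*a.mean(0)),"x",np.round(1000*np.percentile(a[:,0],[3,97])),"y",np.round(1000*np.percentile(a[:,1],[3,97])))
E
python3 - <<'E'
from h import *
bars(np.load("top1.npz")["d"])
def S(m):
    s=observe();print(m,round(s["time_s"],1),np.round(s["eef_pos"]*1000,1),np.round(s["tcp_rot"],3),"o",round(s["opening"],4),"F",np.round(s["ft_force"],1),"g",round(s["grasp_force"],1),flush=True)
o=[np.pi,0,.245]
movep([.4535,.3358,.16],o);S("above")
r=move_l([.4535,.3358,.094],feed=.08,max_force=5);S(f"down {r}")
gripper_to(.028,f_grip=30);S("28")
im,d=grab("side","side2")
C=cv2.resize(im[110:240,120:330],None,fx=3.8,fy=3.8,interpolation=cv2.INTER_CUBIC);cv2.imwrite("pics/crop3.png",C[:,:,::-1])
E
```

```text
bar 127 [  11. -122.  129.] x [-12.  30.] y [-134. -111.]
bar 138 [ 12. -66. 130.] x [-9. 31.] y [-79. -54.]
bar 144 [ 11.  -6. 128.] x [-10.  30.] y [-19.   8.]
bar 117 [ 11. 118. 127.] x [-11.  29.] y [107. 129.]
above 10.1 [453.5 334.6 159.7] [3.141e+00 1.000e-03 2.440e-01] o 0.05 F [0.5 1.3 0.3] g 0.0
down False 11.1 [453.9 336.1  94.5] [-3.141e+00 -1.000e-03  2.450e-01] o 0.0499 F [ 0.2 -0.2 -0.1] g 0.0
28 11.4 [453.7 335.9  94.4] [-3.141e+00 -1.000e-03  2.450e-01] o 0.0282 F [-0.6  0.8  0.3] g 0.0
```

View pics/crop3.png

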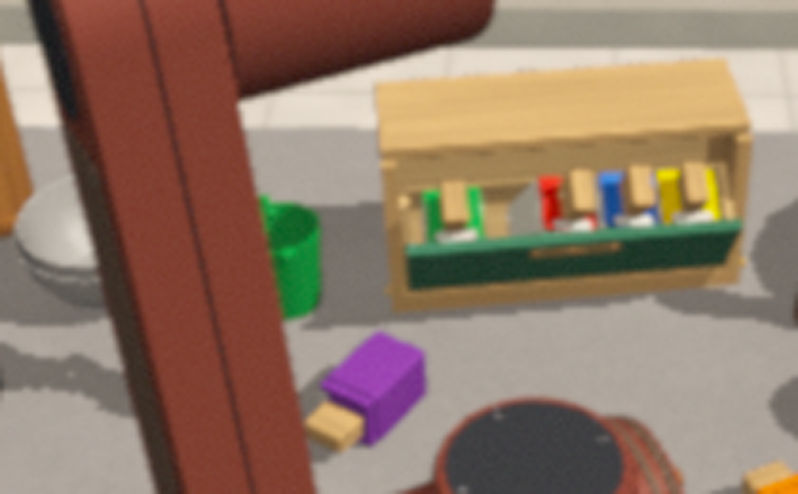

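The row's bars have all moved back about 8 mm, so the bin has swung slightly towards shut (lean about 0.54). Next I test the grip on the loose jar.

Run:
```python
from h import *
def S(m):
    s=observe();print(m,round(s["time_s"],1),np.round(s["eef_pos"]*1000,1),np.round(s["tcp_rot"],3),"o",round(s["opening"],4),"F",np.round(s["ft_force"],1),"g",round(s["grasp_force"],1),flush=True)
gripper_to(.015,f_grip=40);S("grip40")
hold(.2);S("held")
gripper_to(.015,f_grip=90);S("grip90")
# bin lean estimate from panel top edge and lid plane
d=np.load("top1.npz")["d"];im=np.load("top1.npz")["im"]
P=cloud("top",d);U=(P-O)@RU
h=cv2.cvtColor(im,cv2.COLOR_RGB2HSV)
m=np.zeros(d.shape,bool);m[150:175,212:325]=1
for nm in("top0","top1"):
    z=np.load(nm+".npz");P=cloud("top",z["d"]);U=(P-O)@RU;h=cv2.cvtColor(z["im"],cv2.COLOR_RGB2HSV)
    mm=m&(h[...,0]>65)&(h[...,0]<90)&(h[...,1]>120)&(U[...,2]>.1)&(abs(U[...,1])<.17)
    u=U[mm];i=u[:,2]>.117
    print(nm,mm.sum(),"x pct",np.round(1000*np.percentile(u[i,0],[2,10,50])),"z",np.round(1000*np.percentile(u[:,2],[50,90,98])))
```

```text
grip40 11.7 [453.7 336.1  94.4] [-3.141e+00 -1.000e-03  2.450e-01] o 0.0227 F [-1.4  1.2  2.8] g 39.7
held 11.9 [453.7 336.1  94.4] [-3.141e+00 -1.000e-03  2.450e-01] o 0.0228 F [-0.4  1.1  3.6] g 39.9
grip90 12.1 [453.8 336.2  94.6] [-3.141e+00 -1.000e-03  2.450e-01] o 0.021 F [-1.3  1.7  4.5] g 88.1
top0 663 x pct [-63. -61. -55.] z [124. 137. 149.]
top1 629 x pct [-57. -55. -50.] z [127. 135. 145.]
```

```bash
cat >> h.py <<'E'
def lean(d):
    # fit hinge angle + bar heights: bar-top components in unit frame
    U=(cloud("top",d)-O)@RU-[0,0,.026]; best=None
    for th in np.arange(0.40,.66,.005):
        q=U@Ro.from_euler('y',-th).as_matrix()-[.045,0,.008]
        m=np.zeros(d.shape,bool);m[138:175,205:325]=1
        m&=(abs(q[...,2]-.130)<.006)&(abs(q[...,0])<.022)&(abs(q[...,1])<.16)
        if best is None or m.sum()>best[0]: best=(m.sum(),th)
    return best
E
python3 - <<'E'
from h import *
for n in("top0","top1"):print(n,lean(np.load(n+".npz")["d"]))
TH=.55;o=[np.pi,-TH,YAW];X=.000
def W(y,z,x=X): return bin2w([x,y,z],TH)
def S(m):
    s=observe();print(m,round(s["time_s"],1),np.round(1000*w2bin(s["eef_pos"],TH)),np.round(s["tcp_rot"],2),"o",round(s["opening"],4),"F",np.round(s["ft_force"],1),"g",round(s["grasp_force"]),flush=True)
gripper_to(.05);move_l([.4535,.3358,.17],feed=.2)
movep(W(-.004,.155),o);S("above red")
move_l(W(-.004,.115),feed=.12);S("mid")
r=move_l(W(-.004,.094),feed=.06,max_force=8);S(f"down {r}")
gripper_to(.015,f_grip=90);S("grip")
E
```

```text
top0 (np.int64(415), np.float64(0.6050000000000002))
top1 (np.int64(371), np.float64(0.5500000000000002))
above red 14.5 [ -0.  -3. 155.] [-3.14 -0.55  0.15] o 0.0496 F [-0.3  0.3  0.2] g 0
mid 15.0 [ -0.  -3. 115.] [-3.14 -0.55  0.15] o 0.0497 F [-0.8 -0.9  0.7] g 0
down False 15.5 [-0. -4. 94.] [-3.14 -0.55  0.14] o 0.0502 F [-1.4  0.5  0. ] g 0
grip 15.8 [ 1. -4. 95.] [ 3.14 -0.55  0.15] o 0.022 F [-3.4 -1.1  5.7] g 86
```

Run:
```python
from h import *
TH=.55;o=[np.pi,-TH,YAW];X=.000
def W(y,z,x=X): return bin2w([x,y,z],TH)
def S(m):
    s=observe();print(m,round(s["time_s"],1),np.round(1000*w2bin(s["eef_pos"],TH)),np.round(s["tcp_rot"],2),"o",round(s["opening"],4),"F",np.round(s["ft_force"],1),"T",np.round(s["torque"],2),"g",round(s["grasp_force"]),flush=True)
r=move_l(W(-.0055,.095),feed=.03,max_force=25);S(f"slid {r}")
gripper_to(.05);S("rel")
move_l(W(-.0055,.155),feed=.2);S("up")
movep(W(.118,.155),o)
im,d=grab("top");print(lean(d))
move_l(W(.118,.094),feed=.12,max_force=8);S("down")
gripper_to(.015,f_grip=90);S("grip")
r=move_l(W(.128,.094),feed=.05,max_force=25);S(f"slid {r}")
gripper_to(.05);S("rel")
move_l(W(.128,.155),feed=.2)
movep([.44,.30,.25],[np.pi,-.1,.25])
im,d=grab("top","top3");np.savez("top3.npz",im=im,d=d);print(lean(d));bars(d)
for k,v in row(im).items(): print(k,*v)
C=[cv2.resize(im[130:180,195:335],None,fx=5.7,fy=5.7,interpolation=cv2.INTER_CUBIC)]
im,d=grab("side","side3");np.savez("side3.npz",im=im,d=d)
C.append(cv2.resize(im[140:190,210:350],None,fx=5.7,fy=5.7,interpolation=cv2.INTER_CUBIC))
cv2.imwrite("pics/crop4.png",np.vstack(C)[:,:,::-1]);S("end")
```

```text
slid False 16.1 [ 0. -5. 95.] [-3.14 -0.55  0.14] o 0.0222 F [-0.3  4.7  1.6] T [ 0.89 -0.07  0.45] g 86
rel 16.5 [-0. -6. 95.] [ 3.14 -0.55  0.14] o 0.0499 F [ 0.7  0.4 -0.5] T [-0.02  0.33 -0.03] g 0
up 16.9 [  1.  -6. 155.] [ 3.14 -0.55  0.15] o 0.0498 F [-1.1 -0.4 -0.3] T [-0.06  0.24 -0.01] g 0
(np.int64(377), np.float64(0.5550000000000002))
down 18.2 [  0. 117.  94.] [-3.14 -0.55  0.14] o 0.05 F [ 0.9 -0.3  0.6] T [-0.09  0.29  0.01] g 0
grip 18.6 [  1. 118.  95.] [ 3.14 -0.55  0.15] o 0.0209 F [-4.6  1.   6.2] T [0.12 0.34 0.03] g 89
slid False 18.9 [  1. 128.  95.] [ 3.14 -0.55  0.15] o 0.0207 F [-1.2 -1.4  5.7] T [-0.58 -0.09 -0.35] g 89
rel 19.3 [ -1. 128.  94.] [-3.14 -0.55  0.14] o 0.05 F [ 0.2 -0.5 -1. ] T [-0.01  0.22  0.01] g 0
(np.int64(374), np.float64(0.5450000000000002))
bar 124 [  11. -118.  128.] x [-10.  31.] y [-130. -107.]
bar 136 [ 11. -61. 129.] x [-10.  30.] y [-74. -49.]
bar 145 [ 12.  -2. 129.] x [-10.  30.] y [-15.  11.]
bar 116 [ 11. 127. 127.] x [-9. 30.] y [116. 138.]
green 120 [-17.  37.] [100. 152.] 126.0
red 158 [-22.  37.] [-22.  32.] 5.0
blue 167 [-18.  37.] [-84. -30.] -57.0
yellow 189 [-20.  36.] [-146.  -90.] -118.0
end 20.8 [-43. 342. 252.] [ 3.14 -0.1   0.25] o 0.0503 F [-0.9 -0.7 -0.7] T [0.01 0.06 0.02] g 0
```

View pics/crop4.png

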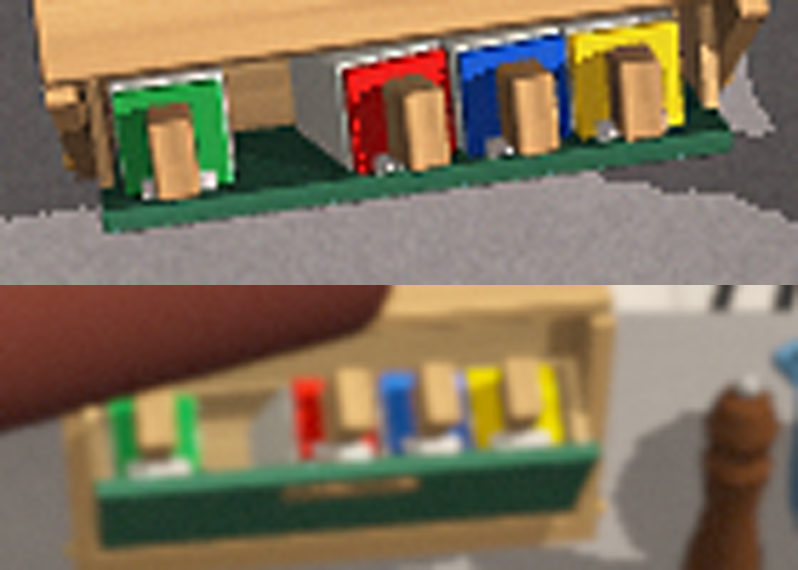

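Green is now at y=127 mm and upright. Red and blue still lean right because their feet stuck. I'll regrip red, lift it a few mm so it hangs straight, move it right so its foot pushes blue's, and set it down.

Run:
```python
from h import *
TH=.55;o=[np.pi,-TH,YAW];X=.000
def W(y,z,x=X): return bin2w([x,y,z],TH)
def S(m):
    s=observe();print(m,round(s["time_s"],1),np.round(1000*w2bin(s["eef_pos"],TH)),np.round(s["tcp_rot"],2),"o",round(s["opening"],4),"F",np.round(s["ft_force"],1),"T",np.round(s["torque"],2),"g",round(s["grasp_force"]),flush=True)
movep(W(-.001,.155),o)
move_l(W(-.001,.094),feed=.12,max_force=8);S("down")
gripper_to(.015,f_grip=110);S("grip")
move_l(W(.003,.101),feed=.05);S("lift")
r=move_l(W(-.006,.101),feed=.03,max_force=30);S(f"slid {r}")
y=w2bin(observe()["eef_pos"],TH)[1]
r=move_l(W(-.006,.091),feed=.02,max_force=6);S(f"set {r}")
gripper_to(.05);S("rel")
move_l(W(y,.155),feed=.2)
movep([.44,.30,.25],[np.pi,-.1,.25])
im,d=grab("top","top4");np.savez("top4.npz",im=im,d=d);print(lean(d));bars(d)
for k,v in row(im).items(): print(k,*v)
C=[cv2.resize(im[130:180,195:335],None,fx=5.7,fy=5.7,interpolation=cv2.INTER_CUBIC)]
im,d=grab("side","side4")
C.append(cv2.resize(im[140:190,210:350],None,fx=5.7,fy=5.7,interpolation=cv2.INTER_CUBIC))
cv2.imwrite("pics/crop5.png",np.vstack(C)[:,:,::-1]);S("end")
```

```text
down 22.8 [ 0. -0. 94.] [-3.14 -0.55  0.15] o 0.0501 F [-0.4 -0.3  0.7] T [-0.01  0.24  0.02] g 0
grip 23.2 [ 1. -1. 95.] [ 3.14 -0.55  0.15] o 0.0215 F [-3.8  2.1  5.5] T [0.34 0.36 0.28] g 105
lift 23.5 [  1.   3. 102.] [ 3.14 -0.55  0.15] o 0.0214 F [2.3 1.4 3.7] T [ 0.29 -0.18  0.07] g 106
slid False 23.9 [  1.  -4. 101.] [-3.14 -0.55  0.14] o 0.0208 F [1.2 7.8 5.1] T [ 1.52 -0.37  0.73] g 108
set True 24.3 [ 1. -4. 96.] [-3.14 -0.55  0.14] o 0.0207 F [3.1 1.  0.2] T [ 0.28 -0.18  0.17] g 106
rel 24.7 [ 1. -4. 96.] [-3.14 -0.55  0.14] o 0.0502 F [ 0.7 -0.4  0.2] T [-0.02  0.29 -0.02] g 0
(np.int64(421), np.float64(0.5300000000000001))
bar 125 [  11. -113.  127.] x [-10.  31.] y [-124. -101.]
bar 123 [ 11. -40. 127.] x [-9. 32.] y [-51. -29.]
bar 121 [ 12.  30. 127.] x [-11.  31.] y [18. 41.]
bar 118 [ 12. 127. 127.] x [-10.  31.] y [116. 138.]
green 121 [-17.  37.] [100. 152.] 126.0
red 203 [-18.  38.] [ 2. 57.] 30.0
blue 198 [-19.  38.] [-68. -12.] -40.0
yellow 195 [-19.  37.] [-142.  -86.] -114.0
end 26.6 [-42. 343. 252.] [ 3.14 -0.1   0.25] o 0.05 F [-0.4 -1.2  0.1] T [-0.04  0.05 -0.02] g 0
```

View pics/crop5.png

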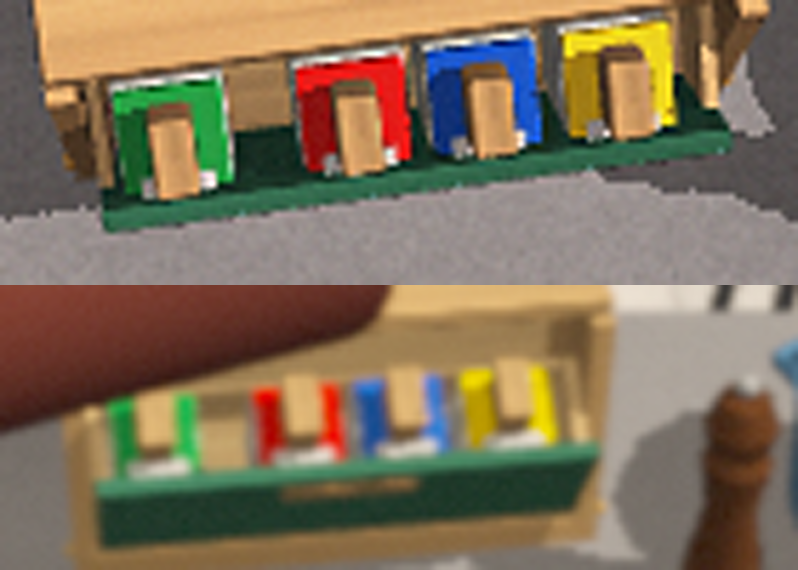

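All jars are upright again, but red, blue and yellow are back at 30, −40 and −113 because their feet grip the floor. So I carry each one a few mm clear of the floor, starting with yellow.

```bash
cat > carry.py <<'E'
from h import *
import time
TH=.535;o=[np.pi,-TH,YAW];X=.001
def W(y,z,x=X): return bin2w([x,y,z],TH)
def S(m):
    s=observe();print(m,round(s["time_s"],1),np.round(1000*w2bin(s["eef_pos"],TH)),"o",round(s["opening"],4),"F",np.round(s["ft_force"],1),"T",np.round(s["torque"],2),"g",round(s["grasp_force"]),flush=True)
def carry(y0,y1):
    move_l(W(y0,.094),feed=.15,max_force=8)
    gripper_to(.015,f_grip=110);S("grip")
    if observe()["opening"]<.018: raise SystemExit("no grip")
    move_l(W(y0,.101,X+.002),feed=.06)
    r=move_l(W(y1,.101,X+.002),feed=.07,max_force=15);S(f"moved {r}")
    r=move_l(W(y1,.089,X+.002),feed=.025,max_force=5);S(f"set {r}")
    gripper_to(.045)
    move_l(W(y1,.140),feed=.2)
E
python3 - <<'E'
from carry import *
movep(W(-.1125,.145),o)
carry(-.1125,-.129)
move_l(W(-.040,.140),feed=.25)
carry(-.040,-.066)
move_l(W(.0295,.140),feed=.25)
im,d=grab("top");bars(d)
carry(.0295,-.003)
movep([.4535,.3358,.17],[np.pi,0,.245])
im,d=grab("top","top5");np.savez("top5.npz",im=im,d=d);print(lean(d));bars(d)
for k,v in row(im).items(): print(k,*v)
S("end")
E
```

```text
grip 29.1 [   3. -113.   95.] o 0.0203 F [-4.4  2.2  5.7] T [0.28 0.25 0.15] g 108
moved False 29.8 [   3. -130.  101.] o 0.0201 F [ 0.6 -0.1 -2.9] T [-0.16  0.33  0.03] g 108
set True 30.1 [   4. -129.   95.] o 0.0197 F [2.  0.3 2.8] T [ 0.01 -0.15 -0.  ] g 109
grip 32.2 [  2. -40.  95.] o 0.02 F [-3.2  0.6  6.3] T [0.08 0.32 0.02] g 108
moved False 33.0 [  3. -66. 101.] o 0.0199 F [-0.5 -0.5 -3.7] T [-0.11  0.42 -0.03] g 108
set True 33.4 [  3. -66.  95.] o 0.0203 F [1.7 0.1 1.7] T [ 0.02 -0.19 -0.05] g 109
bar 125 [  14. -128.  126.] x [-6. 34.] y [-140. -118.]
bar 120 [ 15. -65. 126.] x [-6. 34.] y [-76. -54.]
bar 120 [ 15.  30. 126.] x [-7. 34.] y [19. 41.]
bar 121 [ 15. 127. 125.] x [-8. 34.] y [116. 138.]
grip 35.5 [ 2. 29. 95.] o 0.0198 F [-4.6  0.7  6.2] T [0.1  0.34 0.09] g 108
moved False 36.4 [  3.  -3. 101.] o 0.0197 F [ 0.5 -0.2 -1.8] T [-0.11  0.4  -0.05] g 108
set True 36.7 [ 3. -3. 95.] o 0.0196 F [1.4 0.9 1.1] T [ 0.04 -0.19  0.03] g 109
(np.int64(427), np.float64(0.5000000000000001))
bar 120 [  15. -129.  125.] x [-5. 34.] y [-141. -118.]
bar 118 [ 15. -65. 125.] x [-5. 35.] y [-77. -54.]
bar 116 [ 16.  -2. 125.] x [-6. 36.] y [-13.   9.]
bar 114 [ 16. 127. 125.] x [-5. 34.] y [116. 138.]
green 123 [-14.  41.] [ 99. 152.] 126.0
red 203 [-16.  42.] [-29.  26.] -2.0
blue 191 [-14.  42.] [-93. -37.] -65.0
yellow 153 [-15.  37.] [-158. -101.] -130.0
end 39.0 [-71. 376. 174.] o 0.0449 F [ 0.1 -0.3  0.3] T [0.   0.06 0.  ] g 0
```

All four jars are upright with a 67 mm gap centred at y=62.5. I fetch the loose jar and insert it along the bin's axis at the present lean of about 0.505.

```bash
sed -i 's/^TH=.535/TH=.505/' carry.py
python3 - <<'E'
from carry import *
X=.002
move_l([.4535,.3358,.0945],feed=.15)
gripper_to(.015,f_grip=115);S("grip")
if observe()["opening"]<.018: raise SystemExit
move_l([.4535,.3358,.24],feed=.3)
movep(W(.0625,.235,X),o);S("pre")
r=move_l(W(.0625,.125,X),feed=.12,max_force=8);S(f"mid {r}")
if not r:
    r=move_l(W(.0625,.090,X),feed=.04,max_force=6);S(f"set {r}")
E
```

```text
grip 40.0 [-111.  378.  109.] o 0.0193 F [-1.4  0.7  6.1] T [ 0.04  0.21 -0.02] g 113
pre 41.8 [  1.  63. 234.] o 0.0193 F [-0.2 -0.3 -2.8] T [-0.1   0.54 -0.06] g 114
mid True 42.1 [  3.  62. 222.] o 0.0189 F [-0.3 -1.6  1.2] T [-0.52  0.28 -0.27] g 114
```

Run:
```python
from carry import *
S("now")
im,d=grab("top","top6")
C=[cv2.resize(im[120:180,195:335],None,fx=4.9,fy=4.9,interpolation=cv2.INTER_CUBIC)]
im,d=grab("side","side6")
C.append(cv2.resize(im[130:190,210:350],None,fx=4.9,fy=4.9,interpolation=cv2.INTER_CUBIC))
cv2.imwrite("pics/crop6.png",np.vstack(C)[:,:,::-1]);S("now")
```

```text
now 42.1 [  3.  62. 222.] o 0.0189 F [-0.3 -1.6  1.2] T [-0.52  0.28 -0.27] g 114
now 42.2 [  2.  63. 222.] o 0.019 F [-0.8 -1.5 -0. ] T [-0.31  0.35 -0.17] g 114
```

View pics/crop6.png

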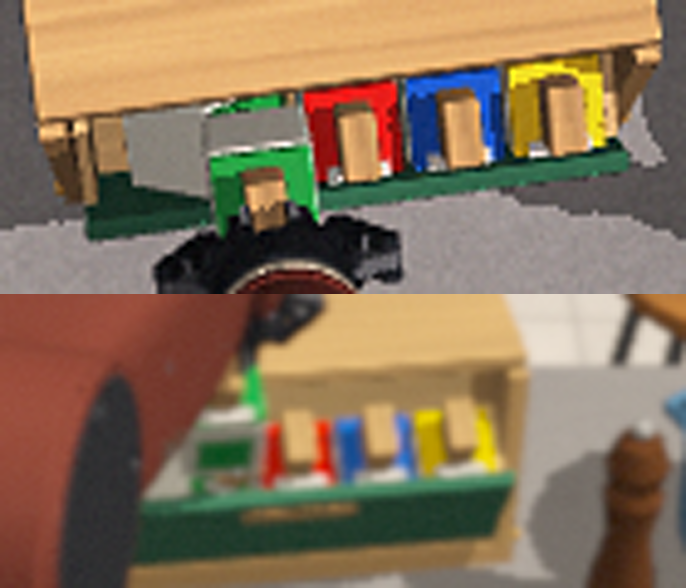

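The held jar swept green's bar on the way over: green now leans right, underneath it. I raise it straight up and look again.

Run:
```python
from carry import *
move_l(W(.0625,.300,-.01),feed=.25);S("up")
im,d=grab("top","top7");np.savez("top7.npz",im=im,d=d);print(lean(d));bars(d)
for k,v in row(im).items(): print(k,*v)
C=[cv2.resize(im[120:180,195:335],None,fx=4.9,fy=4.9,interpolation=cv2.INTER_CUBIC)]
im,d=grab("side","side7")
C.append(cv2.resize(im[130:190,210:350],None,fx=4.9,fy=4.9,interpolation=cv2.INTER_CUBIC))
cv2.imwrite("pics/crop7.png",np.vstack(C)[:,:,::-1]);S("now")
```

```text
up 42.7 [-10.  63. 300.] o 0.0187 F [-0.3  0.3 -3.6] T [-0.14  0.59 -0.01] g 114
(np.int64(333), np.float64(0.4850000000000001))
bar 118 [ 17. -65. 124.] x [-2. 37.] y [-77. -54.]
bar 114 [  15. -129.  124.] x [-5. 35.] y [-141. -118.]
bar 116 [ 17.  -2. 124.] x [-3. 37.] y [-13.   9.]
bar 50 [ 22.  41. 117.] x [ 8. 37.] y [32. 50.]
green 177 [-62.  43.] [25. 86.] 55.0
red 206 [-11.  45.] [-29.  25.] -2.0
blue 187 [-13.  43.] [-93. -37.] -65.0
yellow 148 [-15.  37.] [-157. -101.] -129.0
now 42.8 [-12.  63. 298.] o 0.0192 F [ 0.4 -0.5 -2.7] T [-0.09  0.56 -0.01] g 114
```

View pics/crop7.png

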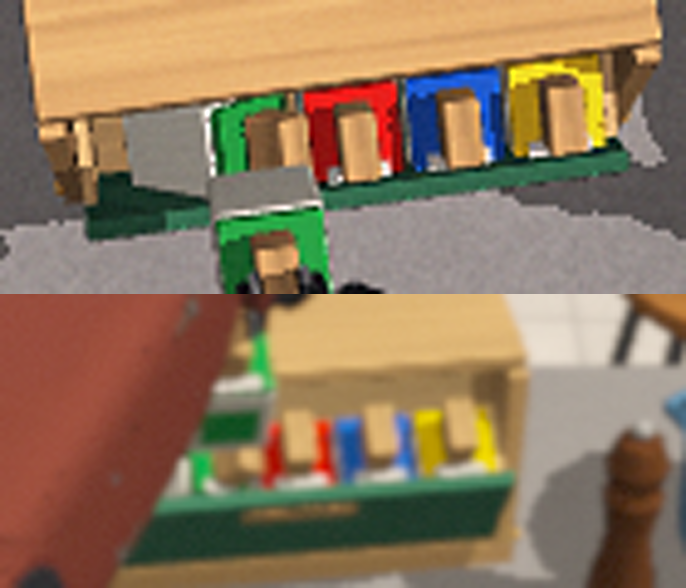

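Green leans about 0.7 rad onto red's lid, close to its balance point. With the jar still in hand, I roll the tool −0.6 rad and use the jar's lower left edge to push green's bar back upright. Then I measure.

```bash
sed -i 's/^TH=.505/TH=.49/' carry.py
python3 - <<'E'
from carry import *
X=.002;oo=[np.pi-.6,-TH,YAW]
def C(y,z): return W(y+.0278,z+.0955,X)   # pose with the jar's lower left edge at (y,z)
q=inverse_kinematics(C(.03,.15),oo);print(q)
movep(C(.030,.150),oo);S("pre")
r=move_l(C(.030,.122),feed=.1,max_force=5);S(f"down {r}")
r=move_l(C(.108,.122),feed=.07,max_force=12);S(f"push {r}")
move_l(C(.095,.165),feed=.2);S("up")
im,d=grab("top","top8");np.savez("top8.npz",im=im,d=d);print(lean(d));bars(d)
for k,v in row(im).items(): print(k,*v)
E
```

```text
[ 0.32694535 -0.26455736  2.05838243 -0.76759479  1.12188558  2.17350563]
pre 43.8 [  1.  58. 244.] o 0.0193 F [ 0.3 -0.  -2.6] T [0.58 0.53 0.03] g 114
down False 44.2 [  2.  57. 218.] o 0.0187 F [ 1.1 -0.2 -2. ] T [0.57 0.53 0.05] g 114
push True 44.8 [  3.  83. 221.] o 0.0191 F [-4.  -4.1  7.7] T [-1.39  0.12 -0.95] g 115
up 45.2 [  2. 124. 260.] o 0.0189 F [-0.1 -0.6 -2.8] T [ 0.62  0.56 -0.02] g 114
(np.int64(332), np.float64(0.4800000000000001))
bar 117 [ 18. -66. 124.] x [-1. 39.] y [-77. -55.]
bar 110 [  16. -129.  125.] x [-2. 37.] y [-141. -118.]
bar 119 [ 18.  -2. 124.] x [-2. 37.] y [-13.   9.]
bar 24 [ 35.  60. 120.] x [29. 38.] y [49. 71.]
green 99 [-52.  44.] [ 53. 143.] 98.0
red 206 [-13.  45.] [-29.  26.] -2.0
blue 183 [-12.  43.] [-93. -37.] -65.0
yellow 141 [-14.  37.] [-157. -101.] -129.0
```

Green came up to about 0.5 rad before the 12 N limit stopped the push. I push again, a bit lower and with a higher limit.

Run:
```python
from carry import *
X=.002
def C(y,z): return W(y+.0278,z+.0955,X)
move_l(C(.036,.155),feed=.3)
r=move_l(C(.036,.115),feed=.12,max_force=6);S(f"down {r}")
r=move_l(C(.111,.117),feed=.09,max_force=30);S(f"push {r}")
im,d=grab("top");bars(d)
move_l(C(.080,.150),feed=.3);S("up")
im,d=grab("top","top9");np.savez("top9.npz",im=im,d=d);print(lean(d));bars(d)
for k,v in row(im).items(): print(k,*v)
```

```text
down True 46.0 [  1.  65. 209.] o 0.019 F [-1.1  1.1  3.4] T [-0.19  0.11 -0.16] g 115
push False 47.0 [  2. 139. 212.] o 0.0189 F [-0.1 -1.1 -1.6] T [ 0.46  0.55 -0.13] g 114
bar 118 [ 19. -65. 124.] x [-1. 39.] y [-77. -54.]
bar 106 [  17. -129.  124.] x [-2. 35.] y [-140. -118.]
bar 113 [ 19.  -2. 124.] x [-1. 39.] y [-13.   9.]
up 47.4 [  3. 107. 247.] o 0.0193 F [-0.6 -0.  -3.1] T [ 0.6   0.51 -0.05] g 114
(np.int64(377), np.float64(0.4650000000000001))
bar 114 [ 19. -65. 123.] x [-1. 38.] y [-77. -55.]
bar 106 [  17. -129.  124.] x [-1. 36.] y [-140. -118.]
bar 115 [ 19.  -2. 123.] x [ 0. 39.] y [-14.   9.]
bar 64 [ 26. 130. 122.] x [ 4. 38.] y [117. 139.]
green 110 [-53.  44.] [ 75. 151.] 113.0
red 193 [-10.  45.] [-29.  25.] -2.0
blue 180 [-12.  44.] [-93. -37.] -65.0
yellow 135 [-12.  37.] [-157. -101.] -129.0
```

Green is upright again at y=128, so the gap is centred at 63. I straighten the tool on a straight line well above the bars, then insert.

```bash
sed -i 's/^TH=.49/TH=.475/' carry.py
python3 - <<'E'
from carry import *
X=0.
move_l(W(.063,.255,X),feed=.22,rotation=o);S("pre")
r=move_l(W(.063,.120,X),feed=.14,max_force=12);S(f"mid {r}")
if not r:
    r=move_l(W(.063,.088,X),feed=.04,max_force=6);S(f"set {r}")
im,d=grab("top","top10");np.savez("top10.npz",im=im,d=d);print(lean(d));bars(d)
E
```

```text
pre 48.5 [ -1.  63. 254.] o 0.0191 F [ 0.  -0.  -3.4] T [-0.05  0.47  0.01] g 114
mid False 49.6 [  0.  63. 120.] o 0.0189 F [ 0.4 -0.9 -2.3] T [-0.01  0.43  0.01] g 114
set True 50.2 [ 1. 63. 97.] o 0.0191 F [2.5 0.9 2.9] T [ 0.1  -0.2   0.15] g 114
(np.int64(420), np.float64(0.45500000000000007))
bar 111 [ 19. -66. 123.] x [ 0. 39.] y [-77. -54.]
bar 100 [  18. -129.  123.] x [ 1. 36.] y [-141. -118.]
bar 82 [ 25.  -4. 122.] x [ 5. 39.] y [-14.   9.]
bar 54 [ 32.  62. 125.] x [25. 39.] y [44. 78.]
bar 87 [ 23. 128. 121.] x [ 3. 39.] y [116. 139.]
```

Run:
```python
from carry import *
X=0.
r=move_l(W(.063,.0935,X),feed=.03,max_force=8);S(f"press {r}")
gripper_to(.045);S("rel")
move_l(W(.063,.145,X),feed=.18)
move_l(W(.03,.20,-.09),feed=.3);S("back")
im,d=grab("top","top11");np.savez("top11.npz",im=im,d=d);print(lean(d));bars(d)
A=cv2.resize(im[120:180,195:335],None,fx=4.9,fy=4.9,interpolation=cv2.INTER_CUBIC)
im,d=grab("side","side11")
B=cv2.resize(im[130:190,210:350],None,fx=4.9,fy=4.9,interpolation=cv2.INTER_CUBIC)
cv2.imwrite("pics/crop8.png",np.vstack([A,B])[:,:,::-1])
# plan check for the closing push
for th in (.45,.2,0.,-.02):
    print(th,inverse_kinematics(bin2w([-.045,0,.090],th),[np.pi,-.9,YAW]))
```

```text
press True 50.5 [ 4. 63. 95.] o 0.0192 F [-0.2 -0.2  3.8] T [0.02 0.32 0.07] g 115
rel 50.9 [ 3. 63. 95.] o 0.0453 F [-0.5  0.6  0.6] T [0.02 0.22 0.02] g 0
back 51.8 [-91.  30. 199.] o 0.045 F [ 1.   0.  -0.5] T [-0.06  0.18  0.  ] g 0
(np.int64(491), np.float64(0.44500000000000006))
bar 96 [ 21. -65. 122.] x [ 4. 39.] y [-77. -55.]
bar 86 [  19. -129.  122.] x [ 4. 36.] y [-140. -118.]
bar 97 [ 21.  -2. 122.] x [ 5. 39.] y [-13.   9.]
bar 93 [ 21.  63. 122.] x [ 5. 39.] y [52. 74.]
bar 97 [ 22. 127. 121.] x [ 4. 39.] y [116. 138.]
0.45 [-0.48321977 -0.28113283  2.4859146   1.30486819  0.49739438 -0.12358159]
0.2 [-0.44024032 -0.23050105  2.4291324   1.30129886  0.4655487  -0.09095154]
0.0 [-0.40823526 -0.1782449   2.38273731  1.31809639  0.43906567 -0.0886403 ]
-0.02 [-0.40519879 -0.17259976  2.37812867  1.32074067  0.43643874 -0.0895733 ]
```

View pics/crop8.png

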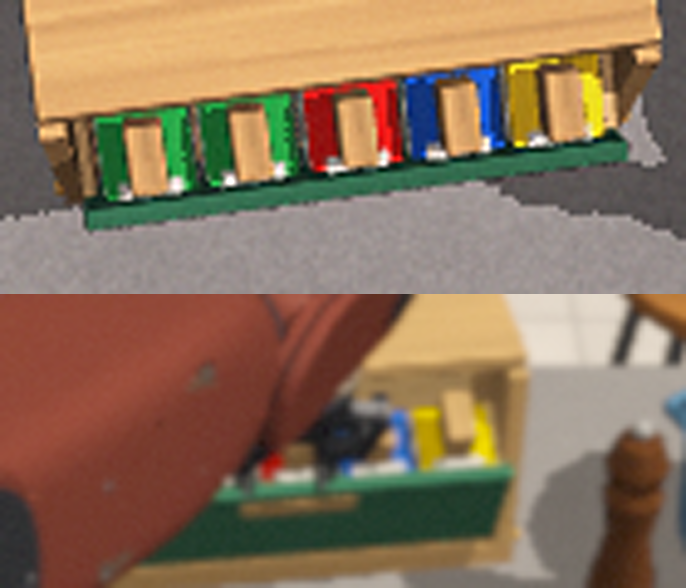

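All five jars stand evenly in the bin with the loose jar at y=63, just right of green. I shut the bin by pushing the panel with closed fingertips at y=−85 mm, clear of the handle at the middle.

Run:
```python
from h import *
p=[np.pi,-.9,YAW];y=-.085;zb=.086
def S(m):
    s=observe();print(m,round(s["time_s"],1),np.round(1000*((s["eef_pos"]-O)@RU)),"F",np.round(s["ft_force"],1),flush=True)
gripper_to(.0)
movep(bin2w([-.085,y,zb],.45),p);S("front")
B=lambda th,dx=0:bin2w([-.045+dx,y,zb],th)
for th,f,F in((.45,.08,40),(.30,.06,30),(.15,.05,30),(.06,.04,30),(0.,.02,18),(-.06,.02,18)):
    r=move_l(B(th),feed=f,max_force=F);S(f"{th} {r}")
    if r and th<.1: break
im,d=grab("top","top12");U=(cloud("top",d)-O)@RU
h=cv2.cvtColor(im,cv2.COLOR_RGB2HSV);m=np.zeros(d.shape,bool);m[120:180,205:330]=1
m&=(h[...,0]>65)&(h[...,0]<90)&(h[...,1]>100)&(U[...,2]>.1)
print("panel",m.sum(),np.round(1000*np.percentile(U[m],[5,50,95],axis=0)))
```

```text
front 53.6 [-77. -85.  94.] F [0.5 0.5 0.1]
0.45 False 54.3 [-41. -84. 110.] F [-0.4 -0.4  0.1]
0.3 False 54.6 [-27. -85. 116.] F [ 0.7  0.7 -0.2]
0.15 False 55.1 [-14. -85. 119.] F [-0.2 -0.2  0.1]
0.06 False 55.4 [ -4. -85. 122.] F [1.3 2.4 6.6]
0.0 False 55.9 [  2. -85. 124.] F [ 0.2  3.6 10.3]
-0.06 False 56.3 [  9. -85. 125.] F [ 0.   3.7 13.6]
panel 564 [[ -24. -146.  130.]
 [ -16.   48.  137.]
 [  17.  153.  143.]]
```

Run:
```python
from h import *
s=observe();print(s["time_s"],s["tcp_rot"],s["opening"],s["ft_force"],s["torque"])
for nm in("top11","new"):
    if nm=="new": im,d=grab("top");np.savez("top13.npz",im=im,d=d)
    else: z=np.load(nm+".npz");im,d=z["im"],z["d"]
    U=(cloud("top",d)-O)@RU;h=cv2.cvtColor(im,cv2.COLOR_RGB2HSV)
    print(nm)
    for c in(222,240,250,274,285,314):
        print(c,[(r,*np.round(1000*U[r,c]).astype(int).tolist(),int(h[r,c,0]),int(h[r,c,1])) for r in range(138,172,2)])
im,d=grab("side");np.savez("side13.npz",im=im,d=d);U=(cloud("side",d)-O)@RU;h=cv2.cvtColor(im,cv2.COLOR_RGB2HSV)
m=np.zeros(d.shape,bool);m[140:195,215:340]=1
m&=(h[...,0]>65)&(h[...,0]<90)&(h[...,1]>100)
print("side panel")
for y in np.arange(-.16,.17,.04):
    k=m&(abs(U[...,1]-y)<.006)&(abs(U[...,0])<.1)
    if k.sum()>5:
        u=U[k];u=u[u[:,2].argsort()];print(round(y,2),k.sum(),[np.round(1000*u[int(f*(len(u)-1)),[0,2]]).astype(int).tolist() for f in(.05,.3,.6,.9,.98)])
```

```text
56.35 [ 3.14065057 -0.90780768  0.14796587] -3.547239145303189e-05 [ 1.53965886  4.84966689 14.38317211] [ 0.77878137 -1.52019681  0.67781763]
top11
222 [(138, 18, 127, 207, 16, 124), (140, 10, 128, 214, 16, 131), (142, 8, 129, 201, 16, 147), (144, 13, 131, 156, 11, 137), (146, 2, 131, 176, 16, 135), (148, -5, 132, 179, 16, 129), (150, -9, 133, 172, 16, 133), (152, -16, 134, 176, 16, 131), (154, -20, 135, 169, 16, 129), (156, -27, 135, 173, 15, 128), (158, -32, 136, 168, 15, 136), (160, -29, 138, 124, 68, 38), (162, -38, 139, 138, 75, 132), (164, -43, 139, 134, 75, 132), (166, -23, 145, 2, 178, 22), (168, -29, 146, 0, 3, 17), (170, -36, 146, 1, 8, 21)]
240 [(138, 11, 76, 206, 17, 125), (140, 9, 76, 193, 17, 131), (142, 15, 77, 143, 68, 194), (144, 9, 77, 144, 69, 202), (146, 3, 78, 143, 68, 179), (148, -4, 79, 144, 68, 191), (150, -8, 80, 137, 67, 185), (152, -12, 81, 128, 67, 198), (154, -19, 81, 131, 65, 125), (156, -24, 82, 126, 63, 77), (158, -30, 83, 125, 69, 40), (160, -39, 84, 137, 74, 127), (162, -44, 85, 131, 74, 127), (164, -24, 85, 2, 178, 20), (166, -31, 86, 3, 5, 18), (1
[... 4857 characters left out ...]
28, 206, 140, 12), (162, -89, -126, 214, 120, 28), (164, -96, -124, 221, 120, 53), (166, -102, -123, 219, 105, 23), (168, -112, -118, 248, 115, 49), (170, -120, -115, 258, 113, 31)]
side panel
-0.12 9 [[-4, 38], [-3, 42], [-8, 50], [-8, 55], [-8, 55]]
-0.08 17 [[-2, 40], [-6, 48], [-11, 57], [-13, 73], [-13, 74]]
-0.04 26 [[-9, 44], [-9, 55], [-10, 69], [-16, 85], [-15, 88]]
0.0 33 [[-8, 42], [-12, 56], [-14, 72], [-15, 92], [-25, 135]]
0.04 46 [[-1, 46], [-9, 63], [-16, 92], [12, 135], [-17, 136]]
0.08 68 [[-5, 47], [-13, 80], [-23, 116], [-21, 135], [14, 138]]
0.12 53 [[-6, 43], [-10, 66], [-22, 101], [-27, 129], [-26, 132]]
0.16 49 [[-7, 43], [-10, 71], [-20, 103], [-21, 133], [-19, 136]]
```

The fingertips seem to have ridden over the panel's top edge, with the bin at a lean of about 0.21. I back off along the tool axis and measure the bin and jars.

Run:
```python
from h import *
s=observe();R=Ro.from_euler('xyz',s["tcp_rot"]).as_matrix()
move_l(s["eef_pos"]-R[:,2]*.075,feed=.3)
s=observe();print(s["time_s"],np.round(1000*((s["eef_pos"]-O)@RU)),s["ft_force"])
im,d=grab("top","top14");np.savez("top14.npz",im=im,d=d)
U=(cloud("top",d)-O)@RU;h=cv2.cvtColor(im,cv2.COLOR_RGB2HSV)
m=np.zeros(d.shape,bool);m[135:175,205:330]=1
g=m&(h[...,0]>72)&(h[...,0]<80)&(h[...,1]>115)&(U[...,2]>.11)
for y in np.arange(-.15,.16,.05):
    k=g&(abs(U[...,1]-y)<.012);u=U[k]
    if len(u)>3: print("panel y",round(y,2),"x",np.round(1000*np.percentile(u[:,0],[3,50,97])),"z",round(1000*np.median(u[:,2])))
for k,(a,b) in HUE.items():
    q=m&(h[...,0]>=a)&(h[...,0]<=b)&(h[...,1]>150)&(h[...,2]>80)&(U[...,2]>.1)
    print(k,q.sum(),"y",np.round(1000*np.percentile(U[q][:,1],[2,98])),"xmin",np.round(1000*np.percentile(U[q][:,0],[2,10])),"z",np.round(1000*np.percentile(U[q][:,2],[5,50,95])))
q=m&(U[...,2]>.146)&(U[...,2]<.185)&(U[...,0]<.006);n,l,st,_=cv2.connectedComponentsWithStats(q.astype(np.uint8))
for i in range(1,n):
    if st[i,4]>8:u=U[l==i];print("bar",st[i,4],np.round(1000*u.mean(0)),"y",np.round(1000*np.percentile(u[:,1],[3,97])))
```

```text
56.8583 [-50. -86. 172.] [ 0.64548067  0.18451782 -0.13406391]
panel y -0.15 x [-21. -16. -10.] z 138
panel y -0.1 x [-22. -16.  -9.] z 140
panel y -0.05 x [-20. -16. -10.] z 138
panel y 0.0 x [-20. -14.  -9.] z 139
panel y 0.05 x [-21. -15.  -9.] z 139
panel y 0.1 x [-343.  -16.  -10.] z 138
panel y 0.15 x [-20. -15.  -9.] z 138
green 131 y [ 36. 154.] xmin [-3.  1.] z [127. 133. 139.]
red 73 y [-30.  26.] xmin [-2.  1.] z [128. 133. 153.]
blue 65 y [-94. -38.] xmin [-4. -1.] z [128. 133. 138.]
yellow 42 y [-157. -101.] xmin [-4. -3.] z [128. 133. 140.]
bar 25 [   0. -128.  166.] y [-139. -118.]
bar 29 [  1. -65. 167.] y [-76. -55.]
bar 31 [  1.  -2. 166.] y [-13.   9.]
bar 27 [  1.  63. 167.] y [53. 73.]
bar 30 [  1. 128. 166.] y [117. 138.]
bar 15 [ -0. 178. 163.] y [173. 184.]
```

All five jars still stand in place and the bin's lean is 0.19. I push again much lower on the panel (z≈95 mm), straight in, until it stops.

Run:
```python
from h import *
V=lambda x,y,z:np.array([x,y,z])@RU.T+O
def S(m):
    s=observe();print(m,round(s["time_s"],2),np.round(1000*((s["eef_pos"]-O)@RU)),"F",np.round(s["ft_force"],1),flush=True)
move_l(V(-.085,-.085,.13),feed=.3)
move_l(V(-.060,-.085,.095),feed=.2);S("front")
r=move_l(V(-.015,-.085,.095),feed=.08,max_force=35);S(f"a {r}")
r=move_l(V(.004,-.085,.095),feed=.03,max_force=35);S(f"b {r}")
im,d=grab("top","top15");np.savez("top15.npz",im=im,d=d)
U=(cloud("top",d)-O)@RU;h=cv2.cvtColor(im,cv2.COLOR_RGB2HSV)
m=np.zeros(d.shape,bool);m[130:175,205:330]=1
g=m&(h[...,0]>72)&(h[...,0]<80)&(h[...,1]>115)&(U[...,2]>.11)&(abs(U[...,0])<.1)
print("panel x",np.round(1000*np.percentile(U[g][:,0],[3,50,97])),g.sum())
```

```text
front 57.6 [-59. -84.  95.] F [-0.2 -0.   0.3]
a False 58.32 [-15. -85.  95.] F [-0.9 -0.2  0.6]
b False 59.1 [  4. -85.  95.] F [ 0.4  0.4 -0.4]
panel x [-2.  4. 11.] 546
```

Run:
```python
from h import *
V=lambda x,y,z:np.array([x,y,z])@RU.T+O
def S(m):
    s=observe();print(m,round(s["time_s"],2),np.round(1000*((s["eef_pos"]-O)@RU),1),"F",np.round(s["ft_force"],1),flush=True)
r=move_l(V(.020,-.085,.095),feed=.025,max_force=28);S(f"c {r}")
if not r: raise SystemExit
hold(.2);S("h")
move_l(V(-.10,-.085,.12),feed=.3);S("back")
im,d=grab("top","top16")
U=(cloud("top",d)-O)@RU;h=cv2.cvtColor(im,cv2.COLOR_RGB2HSV)
m=np.zeros(d.shape,bool);m[130:175,205:330]=1
g=m&(h[...,0]>72)&(h[...,0]<80)&(h[...,1]>115)&(U[...,2]>.11)&(abs(U[...,0])<.1)
print("panel x",np.round(1000*np.percentile(U[g][:,0],[3,50,97])),g.sum(),"z",np.median(U[g][:,2]))
im,d=grab("side");U=(cloud("side",d)-O)@RU;h=cv2.cvtColor(im,cv2.COLOR_RGB2HSV)
m=np.zeros(d.shape,bool);m[130:200,210:345]=1
g=m&(h[...,0]>72)&(h[...,0]<90)&(h[...,1]>100)&(abs(U[...,0])<.05)
u=U[g];[print(z,np.median(u[abs(u[:,2]-z)<.01,0])) for z in(.05,.08,.11,.13)]
for k,(a,b) in HUE.items():
    q=m&(h[...,0]>=a)&(h[...,0]<=b)&(h[...,1]>150)&(h[...,2]>80)&(U[...,2]>.12)&(U[...,0]<.1);print(k,q.sum(),np.round(1000*np.percentile(U[q],[3,97],axis=0)).tolist() if q.sum() else "")
```

```text
c True 59.7 [ 16.9 -85.2  94.6] F [-10.5  -0.8   7. ]
h 59.9 [ 16.8 -85.2  94.4] F [-8.8 -1.3  7.6]
back 60.45 [-99.8 -86.2 120.9] F [ 0.6 -0.9 -0. ]
panel x [-2.  4. 11.] 538 z 0.13800863700686028
0.05 -0.002051968782136184
0.08 -0.001405617357122672
0.11 nan
0.13 nan
green 0 
red 2854 [[-645.0, -108.0, 344.0], [-386.0, 190.0, 665.0]]
blue 0 
yellow 0
  return _methods._mean(a, axis=axis, dtype=dtype,
  ret = ret.dtype.type(ret / rcount)
```

```bash
python3 -c "
from plant import *
print(job_done(), observe()['time_s'])"
```

```text
the job is handed in; nothing more can be done
the job is handed in; nothing more can be done
```

I handed the job in at about 60.5 s: the loose green jar is set on the bin floor just right of the other green jar, label to the front, and the bin measured shut. All five jars stood upright when last seen at a lean of about 0.19 rad; the unit's top board hid them from the cameras after that. Before the final insertion, the carried jar knocked the other green jar over sideways and I pushed it back upright.

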